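# Slide the copper tin along the rail into its corner pocket

## Task

Push the flat copper-tone tin across the pulled-out shelf until its long side lies flush against the far steel rail, then keep it pinned against that rail with the fingertips and drag it along to the left (as seen from the robot), into the corner pocket behind the low wooden bead, until it is home against both the far rail and the left side rail. Only push and slide it: never take it between the fingers, lift it or tip it, and press gently enough that the shelf does not glide in on its runners. Leave the other things standing where they are, and finish with the hand clear.

Things in the scene. Friction and masses are not known exactly. Their poses are not given: they have to be found in the camera images.
- tin: Small flat hinged tin, copper-coloured aluminium, 40 mm (its x) by 62 mm (its y) by 24 mm high, about 75 g, lying on the shelf; origin at the centre of its underside, z up. It slides easily on the shelf and along the rail (friction about 0.3). It starts turned up to 30 degrees to the rail, 20 to 70 mm short of it and well to the right of the pocket.
- corner (a point): Inner corner of the pocket on the shelf's top face, 50 mm above the worktop, where the inner faces of the far rail and the left side rail meet. It moves with the shelf, which stands turned up to 7 degrees. Its x axis points square into the far rail (away from the robot), y along the far rail into the left side rail, z up. The tin is home with its centre at x -20, y -31 mm of this point.
- bead (a point): Free (right) end of the low wooden bead, at the middle of its thickness, on the shelf's top face: at x -53, y -89 mm of the corner. The bead, 8 mm high and 10 mm thick with a rounded end, runs from here to the left side rail. The pocket is the 48 mm wide space between bead and far rail, open to the right.
- rail: The far rail of the shelf, a polished steel strip 20 mm high above the board, 6 mm thick, 516 mm long, fixed to the shelf; its origin is at the middle of its length, on its inner face at the board's top; its inner face looks towards the robot, its y axis runs along it to the left. The board reaches 352 mm from the rail towards the robot and ends in an oak front 28 mm high.
- shelf (a joint): How far the pale oak shelf has glided in on its metal runners, away from the robot along the corner's x axis, in m: 0 is fully pulled out, as it starts. It gives way at a push of about 12 N and stays where it is left; up to 20 mm does no harm.
- dates: Grey plastic date container with a dark lid, 97 by 136 mm, 68 mm high, on the near half of the shelf; origin at the centre of its underside. Leave alone.
- shaker_a: Clear acrylic spice shaker with red spice and a steel cap, 42 mm across, 88 mm high, on the near half of the shelf; origin at the centre of its underside. Leave alone.
- shaker_b: Clear acrylic spice shaker with yellow spice and a steel cap, 42 mm across, 88 mm high, on the near half of the shelf; origin at the centre of its underside. Leave alone.
- dish: White porcelain dish, 108 mm across, 34 mm high, with a stainless steel clip standing on its rim up to 68 mm high; on the near half of the shelf; origin at the centre of its underside. Leave alone.
- herb_jar: Low glass jar of herbs with a wooden lid, 56 mm across, 53 mm high, on the shelf with its centre 100 to 120 mm nearer the robot than the pocket bead; origin at the centre of its underside. Leave alone.
- honey: Amber glass honey jar with a brass lid, 72 mm across, 86 mm high, on the worktop to the right of the shelf; origin at the centre of its underside. Leave alone.
Things that resemble listed ones, but are neither listed nor needed, are in the scene too. Of the things shaped like the tin, the copper one is meant.

How it is judged (in metres and radians):
On the way, in this order (a step that is already met when the one before it is completed fails the run):
1. the tin is pinned flush against the far rail, still well to the right of the pocket (x of tin in the frame of corner above -0.026 m and angle between the y axis of tin and the y axis of corner, either way round below 0.12 rad and y of tin in the frame of corner below -0.225 m and contact force between tin and rail above 0.4 N), for 0.2 s.
2. the fingers drag the tin along the rail, still pressed against it (x of tin in the frame of corner above -0.026 m and y of tin in the frame of corner between -0.215 and -0.105 m and contact force between tin and rail above 0.2 N and contact force between the fingers and tin above 0.2 N), for 0.1 s.
3. the tin is in the corner pocket, against both rails (x of tin in the frame of corner above -0.025 m and y of tin in the frame of corner above -0.036 m and angle between the y axis of tin and the y axis of corner, either way round below 0.1 rad), for 0.2 s.
At the end, for the whole second after the job is handed in: The tin lies flat and still in the corner pocket, its long side along the far rail (within 0.1 rad), within 5 mm of touching both the far rail and the left side rail; the shelf is still out (in by less than 25 mm) (all of step 3 and x of tin in the frame of corner below -0.015 m and y of tin in the frame of corner below -0.026 m and z of tin in the frame of corner between -0.004 and 0.004 m and angle between tin's own z axis and vertical below 0.1 rad and linear speed of tin below 0.01 m/s and value of joint shelf below 0.025 m).
It fails at once if the tin is taken between the fingers (the grasp point comes down inside its outline) (x of the grasp point in the frame of tin between -0.018 and 0.018 m and y of the grasp point in the frame of tin between -0.03 and 0.03 m and z of the grasp point in the frame of tin below 0.034 m).
It fails at once if the tin is lifted off the shelf (more than 8 mm) or tipped (more than 0.3 rad) (z of tin in the frame of corner above 0.008 m or angle between tin's own z axis and vertical above 0.3 rad).
It fails at once if the tin travels along more than 12 mm away from the far rail, instead of against it (y of tin in the frame of corner above -0.215 m and x of tin in the frame of corner below -0.032 m).
It fails at once if the shelf is shoved in by more than 25 mm (value of joint shelf above 0.025 m).
It fails at once if another thing is moved by more than 35 mm or tipped by more than 0.35 rad (distance of any of dates, shaker_a, shaker_b, dish, herb_jar, honey from where it was at the start of the episode above 0.035 m or angle between any of dates, shaker_a, shaker_b, dish, herb_jar, honey's own z axis and vertical above 0.35 rad).
It also fails if it takes over 67 s, if anything falls off the work surface, if the arm or the gripper's body presses on something with over 40 N, if the wrist force passes 120 N, or if a joint passes its speed limit or range.

## Robot

A 6-joint arm with a two-finger parallel gripper is mounted at the origin on the work surface. World frame = base frame: x ahead of the robot, y to its left, z up, the work surface at z = 0. Lengths are in mm, angles in degrees, forces in N, time in s.
With the tool pointing down it reaches from about 300 to 850 mm from the base axis. Payload 4.2 kg.
Tool frame: the origin (TCP) lies between the finger pads; the fingertips stand 22 mm ahead of it and the grasp point (between the pads) lies 3 mm ahead of it; z points along the fingers, y is the direction in which the jaws open and shut (so a half turn about z gives the same grasp; the last joint's range is limited). The gripper opens to 91 mm and grips with 3 to 60 N. Pads are 32 mm wide; open, the fingers measure 118 mm over their backs; the gripper's body (76 mm by 178 mm) begins 60 mm behind the grasp point.
Start: joints at [71.906, 18.312, 89.639, -0, 72.044, -1.146], TCP at [167.618, 550.044, 203.276] pointing down, gripper open.
Joint ranges: [-177.97, 177.97], [-48.28, 115.42], [12.27, 149.76], [-77.06, 257.06], [2.81, 150.46], [-146.56, 146.56]. Speed limits (degrees/s): [147.25, 147.25, 180, 180, 180, 180].

## Interface

Orientations are given as [roll, pitch, yaw] about the fixed x, y, z axes, in that order (R = Rz(yaw) Ry(pitch) Rx(roll)).
In Python, from workcell import * gives the robot as it stands.
- The arm moves only by the shell command python3 -m jog 'ROWS' [OPENING] [FORCE]. ROWS is text: rows parted by semicolons, each of 6 numbers parted by spaces: the shift along the tool's x, y, z in units of 0.5 m (1.0 is 0.5 m), then the turn, a rotation vector about the tool's x, y, z in units of pi/2 rad (1.0 is pi/2 rad). A call has 1 to 20 rows; each row is the pose to reach, as a shift and turn from the pose measured when the call began, along the tool's axes at that moment; what a row does not reach only later rows make up. A row lasts 1/12 s, in which the tool goes at most 41.7 mm and 7.16 degrees, less where a joint would pass 70% of its speed; a pose out of reach is approached as far as the arm can. A call with a number of a shift or a turn outside -1 to 1 is refused whole. A call with a gripper value outside its range is refused whole. OPENING is the opening, from -1 (shut) to 1 (fully open), set as the call begins (- or left out, the last holds). The fingers move at their own pace and stop on an object; FORCE is the grip in N (left out, the last holds). Time passes only in rows, so rows that repeat a pose let the fingers close. It gives the time, the measured TCP pose, the force and the opening at its end, in the units of the state.
- state(): the state, without advancing time (a new reading comes with each control period).
- grab_frame(name): name is "scene" or "top" or "wrist"; returns the picture (480x640x3 uint8, red, green, blue); there is no depth.
- calibration(name): a dict with "mtx" (3x3 intrinsics, pixels), "distortion" ([k1, k2, p1, p2, k3] as OpenCV has them; the pictures are not rectified), "rvec" (rotation vector, rad) and "tvec" (3), from world to camera coordinates, as OpenCV has them. Camera axes: x right, y down, z forward; pixel columns grow to the right and rows downward; lengths in mm; the calibration is good to about 2 mm. A picture is of the moment at which its call begins: read the wrist's pose just before it. calibration takes no time and is no camera call; for the wrist camera it gives the pose at the moment of the call.
- job_done(): hands the job in, once; it reports no verdict.
Trained networks look in the newest picture that a camera, given by its name, has taken for a name from the list of things; names that differ only in an ending like _2 or _b are one class to them, and where a whole thing is asked for, a point or a joint stands for the part that bears it (a point fixed in the world has none). Each returns a list of dicts, best first, with "confidence" (0 to 1); they miss things now and then, are a little off and sometimes report something else, mostly with a low value. They report only what shows in the picture. A call takes as long as a camera call. They do not tell look-alikes from the thing itself.
- spot_in(query, camera): "rect" ([left, top, right, bottom] in pixels, round what is visible of it).
- tip_of(query, camera): "location" ([column, row] in pixels: a listed point, or the origin of a listed thing).
The state is a dict: "time_s": time; "qpos": joint angles; "qvel": joint speeds; "effort": joint torques, N m; "ee_pos": TCP position; "ee_rot": TCP orientation; "force": force on the tool from outside, world axes, zero at the start; "torque": the same for the moment, N m; "gripper_width": finger opening in mm.
Only numpy, scipy, OpenCV 4.12 (cv2) and the standard library are available. Lean on these libraries where they do the work, as an engineer would, in place of code of your own. Each camera call takes 0.05 s, during which the arm holds its last target. There are 200 camera calls.

## Working session

There is one attempt and no reset: what is moved stays moved. The work goes in short steps, Python scripts to look and compute and a shell command to move; the robot and the scene stay as the last step left them, time stands still between calls to the robot, and variables do not carry over. Pictures are saved under pics/ and viewed, about 8 in all and at most 12, crops included, and the job is handed in when it is done.

```bash
mkdir -p pics; cat > h.py <<'E'
from workcell import *
import numpy as np, cv2
from scipy.spatial.transform import Rotation as R
def ray(cam,px,z):
    c=calibration(cam);M=cv2.Rodrigues(np.array(c["rvec"],float))[0];t=np.array(c["tvec"],float).ravel()
    p=cv2.undistortPoints(np.array([[px]],float),np.array(c["mtx"],float),np.array(c["distortion"],float))[0,0]
    d=M.T@np.array([p[0],p[1],1]);o=-M.T@t
    return o+d*(z-o[2])/d[2]
def proj(cam,P):
    c=calibration(cam)
    return cv2.projectPoints(np.array(P,float).reshape(-1,3),np.array(c["rvec"],float),np.array(c["tvec"],float),np.array(c["mtx"],float),np.array(c["distortion"],float))[0].reshape(-1,2)
def save(cam,n):
    f=grab_frame(cam);cv2.imwrite("pics/"+n+".png",cv2.cvtColor(f,cv2.COLOR_RGB2BGR));return f
E
python3 - <<'E'
from h import *
np.set_printoptions(precision=1,suppress=True)
s=state();print(s["ee_pos"],s["ee_rot"],s["time_s"])
for cam in("top","scene"):
    save(cam,cam+"0")
    for q,z in(("tin",50),("corner",50),("bead",50),("rail",50),("herb_jar",50),("dates",50),("shaker_a",50),("dish",50),("honey",0)):
        for d in tip_of(q,cam)[:3]: print(cam,q,round(d["confidence"],2),np.array(d["location"]),ray(cam,d["location"],z))
E
```

```text
[167.5 549.5 202.4] [-179.9   -0.   163.1] 0.0
top tin 0.96 [438.3 309.1] [ 357.3 -428.4   50. ]
top tin 0.86 [324.6 224.7] [ 552.3 -164.2   50. ]
top tin 0.81 [476.9 289.5] [ 403.1 -518.9   50. ]
top corner 0.87 [165.9 204.8] [598. 217.  50.]
top bead 0.78 [206.2 225.7] [547.9 117.4  50. ]
top rail 0.71 [271.2 196.3] [619.9 -36.4  50. ]
top rail 0.26 [207.  223.9] [552.3 115.6  50. ]
top herb_jar 0.9 [201.  274.5] [431.8 125.5  50. ]
top herb_jar 0.68 [272.5 194.4] [624.5 -39.4  50. ]
top dates 0.62 [352.8 307.1] [ 360.  -230.9   50. ]
top shaker_a 0.85 [292.4 299.8] [375.3 -90.7  50. ]
top shaker_a 0.65 [261.8 304.5] [363.7 -19.6  50. ]
top shaker_a 0.59 [273.9 195.7] [621.4 -42.8  50. ]
top dish 0.58 [204.5 314.8] [338.1 114.   50. ]
top honey 0.58 [462.8 191.9] [ 645.3 -508.1    0. ]
scene tin 0.87 [177.1 313.3] [ 538.2 -445.4   50. ]
scene tin 0.77 [153.4 284.8] [ 428.2 -462.7   50. ]
scene tin 0.76 [115.7 308.6] [ 471.4 -543.9   50. ]
scene corner 0.74 [483.7 240.9] [600.5 209.1  50. ]
scene bead 0.6 [439.8 239.8] [552.1 128.6  50. ]
scene rail 0.77 [389.8 274.3] [612.6 -37.5  50. ]
scene herb_jar 0.81 [409.5 218.6] [443.  124.1  50. ]
scene dates 0.78 [251.4 238.2] [ 353.3 -228.4   50. ]
scene dates 0.47 [379.  200.8] [334.5 109.2  50. ]
scene dates 0.46 [482.9 240.6] [598.7 208.4  50. ]
scene shaker_a 0.92 [335.9 217.5] [358.6 -22.1  50. ]
scene shaker_a 0.64 [316.7 227.6] [379.4 -82.   50. ]
scene dish 0.75 [380.4 200.5] [334.7 113.   50. ]
scene dish 0.68 [484.3 239.4] [596.2 214.4  50. ]
scene honey 0.78 [161. 379.] [ 637.1 -508.2    0. ]
```

View pics/top0.png

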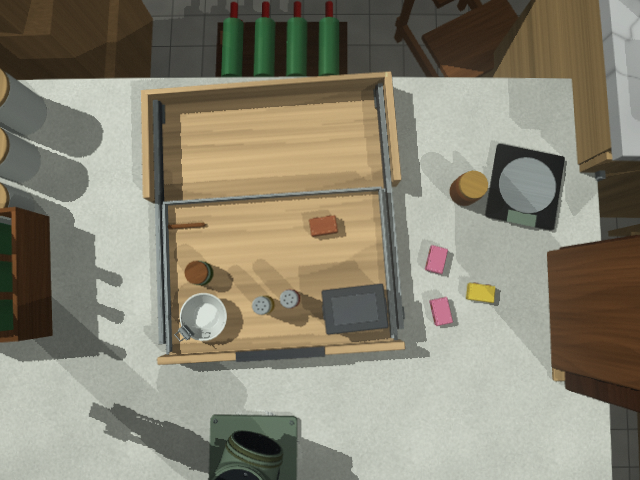

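View pics/scene0.png

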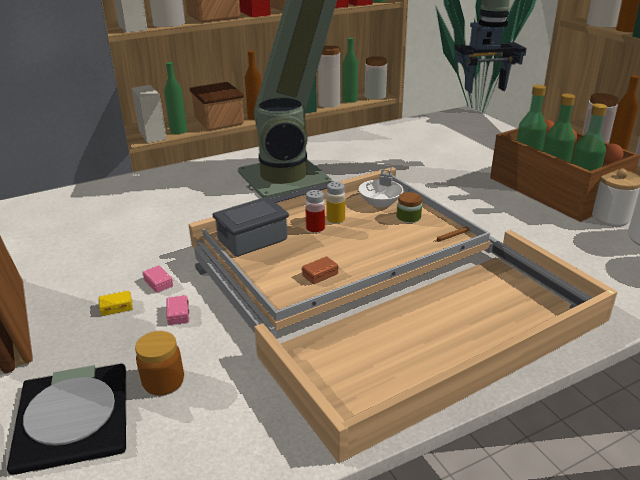

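The top view shows the copper tin at about (324,226), the corner at (166,205) and the bead end at (206,226). The pink and yellow tins on the right are decoys. The scene view agrees with this, so I'm moving above the tin for a closer look.

```bash
cat >> h.py <<'E'
def row(pos,yaw,roll=180,pitch=0):
    s=state();A=R.from_euler("xyz",s["ee_rot"],degrees=True)
    d=A.inv().apply(np.array(pos)-s["ee_pos"])/500
    t=(A.inv()*R.from_euler("xyz",[roll,pitch,yaw],degrees=True)).as_rotvec()/(np.pi/2)
    return np.round(np.r_[d,t],4)
E
python3 - <<'E'
from h import *
print(row([470,-140,260],185).tolist(), row([330,200,260],185).tolist())
c=calibration("wrist");M=cv2.Rodrigues(np.array(c["rvec"],float))[0];o=-M.T@np.ravel(c["tvec"])
A=R.from_euler("xyz",state()["ee_rot"],degrees=True)
print("cam in tool",A.inv().apply(o-state()["ee_pos"]),A.inv().apply(M.T[:,2]))
E
```

```text
[-0.9809, -1.1438, -0.1136, 0.0001, 0.0, -0.2439] [-0.5148, -0.575, -0.1135, 0.0001, 0.0, -0.2439]
cam in tool [ 8.05937993e+01 -9.78448210e-02 -1.82435515e+02] [-2.88183515e-01  1.92906087e-04  9.57575180e-01]
```

```bash
R1="-0.5148 -0.575 -0.1135 0 0 -0.244"; python3 -m jog '-0.515 -0.575 -0.1135 0 0 -0.244; -0.515 -0.575 -0.1135 0 0 -0.244; -0.515 -0.575 -0.1135 0 0 -0.244; -0.515 -0.575 -0.1135 0 0 -0.244; -0.515 -0.575 -0.1135 0 0 -0.244; -0.515 -0.575 -0.1135 0 0 -0.244; -0.515 -0.575 -0.1135 0 0 -0.244; -0.515 -0.575 -0.1135 0 0 -0.244; -0.515 -0.575 -0.1135 0 0 -0.244; -0.515 -0.575 -0.1135 0 0 -0.244; -0.515 -0.575 -0.1135 0 0 -0.244; -0.515 -0.575 -0.1135 0 0 -0.244; -0.515 -0.575 -0.1135 0 0 -0.244' -0.56
python3 -c "
from h import *
print(row([470,-140,260],185).tolist())"
```

```text
time_s: 2.08
ee_pos: [329.8, 200.6, 259.9]
ee_rot: [180.0, -0.0, -175.0]
force: [-0.9, -0.1, 0.1]
gripper_width: 20.0
[-0.2197, -0.7031, -0.0009, 0.0004, -0.0003, 0.0003]
```

```bash
python3 -m jog '-0.22 -0.703 0 0 0 0; -0.22 -0.703 0 0 0 0; -0.22 -0.703 0 0 0 0; -0.22 -0.703 0 0 0 0; -0.22 -0.703 0 0 0 0; -0.22 -0.703 0 0 0 0; -0.22 -0.703 0 0 0 0; -0.22 -0.703 0 0 0 0; -0.22 -0.703 0 0 0 0; -0.22 -0.703 0 0 0 0; -0.22 -0.703 0 0 0 0; -0.22 -0.703 0 0 0 0; -0.22 -0.703 0 0 0 0; -0.22 -0.703 0 0 0 0'
python3 - <<'E'
from h import *
np.set_printoptions(precision=1,suppress=True)
f=save("wrist","w1")
for q in("tin","rail","corner"):
    for d in tip_of(q,"wrist")[:2]: print(q,round(d["confidence"],2),np.array(d["location"]),ray("wrist",d["location"],50))
for d in spot_in("tin","wrist")[:2]: print(d)
# copper mask, top face
h=cv2.cvtColor(f,cv2.COLOR_RGB2HSV)
m=((h[...,0]<12)&(h[...,1]>130)&(h[...,2]>50)).astype(np.uint8)*255
m=cv2.morphologyEx(m,cv2.MORPH_OPEN,np.ones((3,3)))
for c in cv2.findContours(m,cv2.RETR_EXTERNAL,cv2.CHAIN_APPROX_SIMPLE)[0]:
    if cv2.contourArea(c)>800:
        r=cv2.boxPoints(cv2.minAreaRect(c)); print(cv2.contourArea(c),r.tolist())
        for p in r: print(ray("wrist",p,74),ray("wrist",p,50))
E
```

```text
time_s: 3.25
ee_pos: [469.9, -138.2, 259.7]
ee_rot: [179.9, -0.0, -174.8]
force: [0.6, 0.1, -0.0]
gripper_width: 20.4
tin 0.93 [283.6 279.3] [ 550.6 -161.2   50. ]
corner 0.47 [447.4  98.1] [365.6 -29.4  50. ]
{'rect': [1.9, 144.1, 60.9, 212.8], 'confidence': 0.95}
{'rect': [1.8, 16.9, 42.3, 90.0], 'confidence': 0.68}
1088.0 [[281.6138000488281, 262.3655700683594], [311.8207092285156, 259.8482971191406], [315.5586242675781, 304.7034606933594], [285.3517150878906, 307.2207336425781]]
[ 524.3 -164.1   74. ] [ 533.  -165.2   50. ]
[ 519.3 -136.6   74. ] [ 527.8 -135.9   50. ]
[ 564.  -129.1   74. ] [ 575.3 -127.9   50. ]
[ 569.2 -157.4   74. ] [ 580.9 -158.1   50. ]
```

View pics/w1.png

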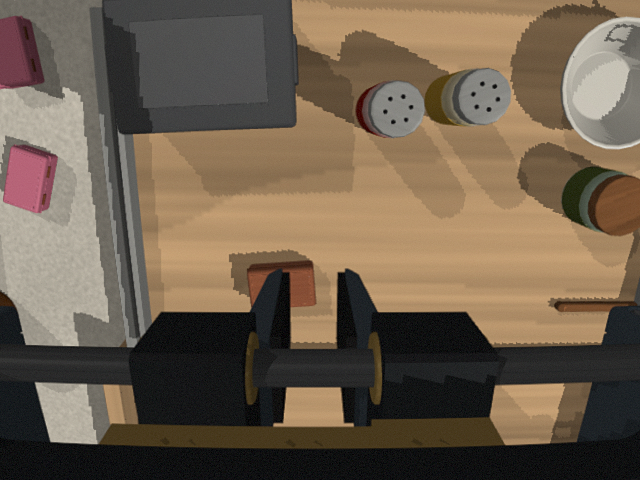

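The wrist view shows the copper tin at about (282,285), half hidden by a finger. The rail is under the hand, so I'm moving forward to see both.

```bash
python3 -m jog '-0.26 0.02 0 0 0 0; -0.26 0.02 0 0 0 0; -0.26 0.02 0 0 0 0; -0.26 0.02 0 0 0 0; -0.26 0.02 0 0 0 0; -0.26 0.02 0 0 0 0'
python3 - <<'E'
from h import *
np.set_printoptions(precision=1,suppress=True)
f=save("wrist","w2")
for q in("tin","rail"):
    for d in tip_of(q,"wrist")[:2]: print(q,round(d["confidence"],2),np.array(d["location"]),ray("wrist",d["location"],50))
h=cv2.cvtColor(f,cv2.COLOR_RGB2HSV)
m=((h[...,0]<12)&(h[...,1]>130)&(h[...,2]>50)).astype(np.uint8)*255
m=cv2.morphologyEx(m,cv2.MORPH_OPEN,np.ones((3,3)))
for c in cv2.findContours(m,cv2.RETR_EXTERNAL,cv2.CHAIN_APPROX_SIMPLE)[0]:
    if cv2.contourArea(c)>800: print(cv2.contourArea(c),cv2.boxPoints(cv2.minAreaRect(c)).tolist(),cv2.approxPolyDP(c,4,True)[:,0].tolist())
E
```

```text
time_s: 4.0
ee_pos: [598.0, -117.8, 259.3]
ee_rot: [180.0, -0.1, -174.9]
force: [-0.1, -0.7, -0.2]
gripper_width: 19.7
tin 0.87 [ 9.5 50.6] [ 482.4 -402.6   50. ]
tin 0.69 [272.  145.6] [ 549.  -160.5   50. ]
rail 0.84 [392.8 231.3] [619.4 -39.9  50. ]
3300.0 [[229.38174438476562, 127.37445831298828], [301.8780822753906, 121.49637603759766], [305.8077087402344, 169.9615478515625], [233.31137084960938, 175.83963012695312]] [[302, 123], [231, 128], [236, 173], [305, 168]]
```

View pics/w2.png

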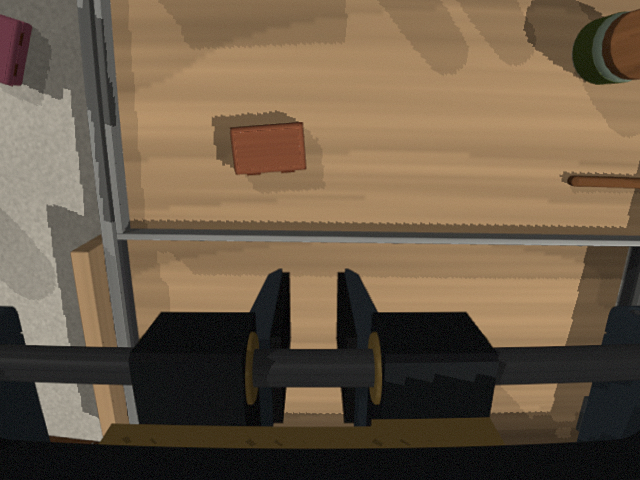

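```bash
python3 - <<'E'
from h import *
np.set_printoptions(precision=1,suppress=True)
f=cv2.cvtColor(cv2.imread("pics/w2.png"),cv2.COLOR_BGR2GRAY)
for c in (150,240,420,520,610): print(c,f[220:250,c].tolist())
print(ray("wrist",[130,235],70),ray("wrist",[625,240],70))
P=[ray("wrist",p,74)[:2] for p in ((302,123),(231,128),(236,173),(305,168))]
print(P); r=cv2.minAreaRect(np.array(P,np.float32)); print(r)
v=P[0]-P[1]; w=P[3]-P[2]; print(np.degrees(np.arctan2(-v[0],v[1])),np.degrees(np.arctan2(-w[0],w[1])))
E
```

```text
150 [118, 102, 86, 86, 88, 90, 89, 90, 78, 60, 56, 58, 59, 59, 97, 119, 124, 123, 124, 116, 110, 113, 114, 112, 113, 111, 115, 110, 113, 107]
240 [143, 119, 93, 84, 84, 90, 83, 90, 88, 79, 63, 57, 58, 56, 54, 95, 128, 133, 133, 131, 128, 117, 117, 112, 109, 114, 108, 111, 107, 105]
420 [146, 143, 116, 100, 87, 85, 83, 87, 85, 88, 89, 85, 71, 59, 56, 58, 54, 69, 115, 128, 134, 137, 140, 112, 124, 129, 128, 126, 127, 123]
520 [138, 142, 144, 145, 123, 84, 82, 85, 85, 87, 86, 87, 86, 74, 60, 55, 58, 54, 56, 101, 130, 139, 145, 149, 122, 118, 120, 121, 123, 126]
610 [137, 136, 137, 139, 140, 146, 150, 137, 88, 88, 85, 89, 85, 85, 81, 68, 61, 56, 57, 56, 93, 140, 150, 146, 158, 160, 70, 59, 62, 61]
[ 639.3 -285.2   70. ] [602.3 181.4  70. ]
[array([ 526.2, -134.5]), array([ 535.4, -194. ]), array([ 573.2, -188.2]), array([ 563.7, -128.8])]
((549.7059936523438, -161.34349060058594), (38.233402252197266, 60.225276947021484), 8.828181266784668)
8.796984439421403 9.116847360188665
```

```bash
python3 - <<'E'
from h import *
a=ray("wrist",[150,233.7],70);b=ray("wrist",[610,239.9],70);v=b-a;print(a,b,np.degrees(np.arctan2(-v[0],v[1])))
print(row([490,-171,150],184.6).tolist())
E
```

```text
[ 636.37708109 -266.26569051   70.        ] [603.57587548 165.74094577  70.        ] 4.341997110190159
[0.2231, -0.0864, 0.2209, 0.0002, 0.0, 0.0048]
```

```bash
python3 -m jog '0.223 -0.0864 0.221 0 0 0.007; 0.223 -0.0864 0.221 0 0 0.007; 0.223 -0.0864 0.221 0 0 0.007; 0.223 -0.0864 0.221 0 0 0.007; 0.223 -0.0864 0.221 0 0 0.007; 0.223 -0.0864 0.221 0 0 0.007; 0.223 -0.0864 0.354 0 0 0.007; 0.223 -0.0864 0.354 0 0 0.007; 0.223 -0.0864 0.354 0 0 0.007; 0.223 -0.0864 0.354 0 0 0.007; 0.223 -0.0864 0.354 0 0 0.007' 
python3 -c "
from h import *
save('wrist','w3')
print(row([545,-166.6,83],184.4).tolist())"
```

```text
time_s: 5.07
ee_pos: [492.4, -171.6, 85.7]
ee_rot: [-179.9, 0.3, -175.6]
force: [0.5, -0.6, 0.9]
gripper_width: 19.7
[-0.1057, 0.0018, 0.0063, -0.0012, 0.0031, 0.0003]
```

View pics/w3.png

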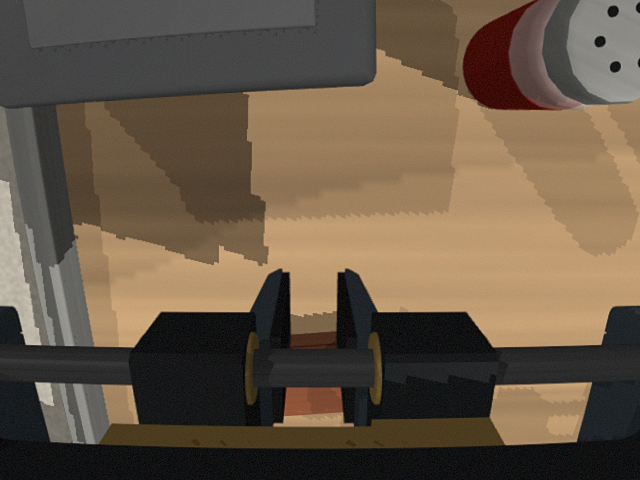

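The tin shows between the fingers, dead ahead. Pushing slowly to about 10 mm short of the rail.

```bash
python3 -m jog '-0.010 0.001 0.005 0 0.003 0; -0.020 0.001 0.005 0 0.003 0; -0.030 0.001 0.005 0 0.003 0; -0.040 0.001 0.005 0 0.003 0; -0.050 0.001 0.005 0 0.003 0; -0.060 0.001 0.005 0 0.003 0; -0.070 0.001 0.005 0 0.003 0; -0.080 0.001 0.005 0 0.003 0; -0.090 0.001 0.005 0 0.003 0; -0.100 0.001 0.005 0 0.003 0; -0.110 0.001 0.005 0 0.003 0; -0.120 0.001 0.005 0 0.003 0; -0.130 0.001 0.005 0 0.003 0; -0.136 0.001 0.005 0 0.003 0; -0.140 0.001 0.005 0 0.003 0; -0.140 0.001 0.005 0 0.003 0; -0.140 0.001 0.005 0 0.003 0'
```

```text
time_s: 6.53
ee_pos: [562.0, -165.6, 83.6]
ee_rot: [-179.9, -0.0, -175.6]
force: [-0.1, -0.1, -0.3]
gripper_width: 20.0
```

```bash
python3 - <<'E'
from h import *
np.set_printoptions(precision=1,suppress=True)
def rel(p,y=4.4):
    d=np.array(p[:2])-[599.5,217];c,s=np.cos(np.radians(y)),np.sin(np.radians(y));return d@[c,s],d@[-s,c]
s=state();print(s["ee_pos"],s["force"],rel(s["ee_pos"]))
f=save("top","t2")
for d in tip_of("tin","top")[:4]: p=ray("top",d["location"],50);print(d["confidence"],p,rel(p))
cv2.imwrite("pics/t2c.png",cv2.resize(cv2.cvtColor(f,cv2.COLOR_RGB2BGR)[170:290,150:400],None,fx=3,fy=3))
print(row([*s["ee_pos"][:2],83],184.4))
E
```

```text
[ 562.  -165.6   83.6] [-0.1 -0.1 -0.3] (np.float64(-66.75070626308413), np.float64(-378.6395913707343))
0.91 [ 395.5 -518.7   50. ] (np.float64(-259.8543628487), np.float64(-717.8460171269381))
0.88 [ 473.5 -418.1   50. ] (np.float64(-174.35068562474856), np.float64(-623.5704640902358))
0.8 [ 355.4 -422.1   50. ] (np.float64(-292.41156954866585), np.float64(-618.4869945844011))
0.51 [ 551.8 -161.9   50. ] (np.float64(-76.6133382094156), np.float64(-374.08042213929394))
[-0.  0.  0. -0. -0.  0.]
```

View pics/t2c.png

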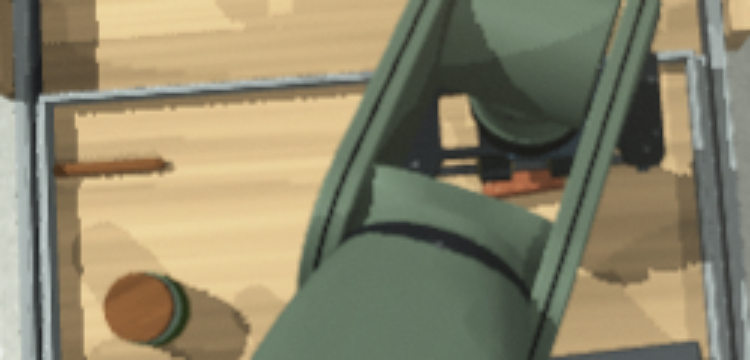

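```bash
python3 -c "
from h import *
save('wrist','w4'); print(ray('top',[323.5,235],50),ray('top',[323.5,235],74),ray('top',[323.5,226],74))
for d in tip_of('tin','scene')[:4]: pass
f=save('scene','s2')
cv2.imwrite('pics/s2c.png',cv2.resize(cv2.cvtColor(f,cv2.COLOR_RGB2BGR)[180:340,240:440],None,fx=3,fy=3))
a=cv2.imread('pics/w4.png');b=cv2.resize(cv2.imread('pics/s2c.png'),None,fx=.66,fy=.66);
H=max(a.shape[0],b.shape[0]);z=np.zeros((H,a.shape[1]+b.shape[1],3),np.uint8);z[:a.shape[0],:a.shape[1]]=a;z[:b.shape[0],a.shape[1]:]=b
cv2.imwrite('pics/m1.png',cv2.resize(z,(800,int(H*800/z.shape[1]))))"
```

```text
[ 527.75382528 -161.79915879   50.        ] [ 524.62889634 -161.66349849   74.        ] [ 545.57031136 -161.50701852   74.        ]
```

View pics/m1.png

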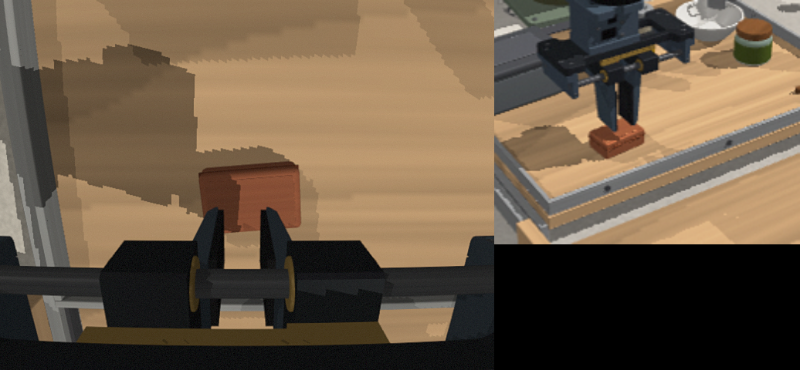

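```bash
python3 - <<'E'
from h import *
np.set_printoptions(precision=1,suppress=True)
s=state();print(s["ee_pos"],s["ee_rot"],s["force"],s["time_s"],s["qpos"])
A=R.from_euler("xyz",s["ee_rot"],degrees=True)
for t in ([16,10,22],[-16,10,22],[16,-10,22],[16,23,22],[0,0,0],[16,10,0]):
    w=A.apply(t)+s["ee_pos"];print(t,w,proj("wrist",w),proj("scene",w)) 
k=1/.772
for p in ((202,168),(298,163),(301,226)):
    q=[p[0]*k,p[1]*k];print(q,ray("wrist",q,74))
f=cv2.imread("pics/w4.png");cv2.imwrite("pics/z.png",np.hstack([cv2.resize(f[180:340,230:420],None,fx=2.6,fy=2.6,interpolation=cv2.INTER_CUBIC),cv2.resize(cv2.imread("pics/s2.png")[205:295,285:345],(277,416),interpolation=cv2.INTER_CUBIC)]))
E
```

```text
[ 561.9 -165.7   83.7] [-179.9    0.  -175.6] [ 0.  -0.2 -0.8] 6.7833 [ -17.5   24.9   98.    -0.1   57.1 -111.9]
[16, 10, 22] [ 545.2 -157.    61.7] [[333.9 245.8]] [[320.2 268.4]]
[-16, 10, 22] [ 577.1 -154.6   61.7] [[332.9 303.7]] [[328.8 276.2]]
[16, -10, 22] [ 546.7 -177.    61.8] [[294.2 245.8]] [[311.5 271.5]]
[16, 23, 22] [ 544.2 -144.1   61.7] [[359.6 245.9]] [[325.8 266.5]]
[0, 0, 0] [ 561.9 -165.7   83.7] [[314.  292.8]] [[320.  264.4]]
[16, 10, 0] [ 545.2 -157.    83.7] [[336.1 260.4]] [[320.1 259.1]]
[261.6580310880829, 217.6165803108808] [ 530.3 -192.7   74. ]
[386.0103626943005, 211.13989637305698] [ 522.7 -135.4   74. ]
[389.8963730569948, 292.7461139896373] [ 563.3 -128.2   74. ]
```

View pics/z.png

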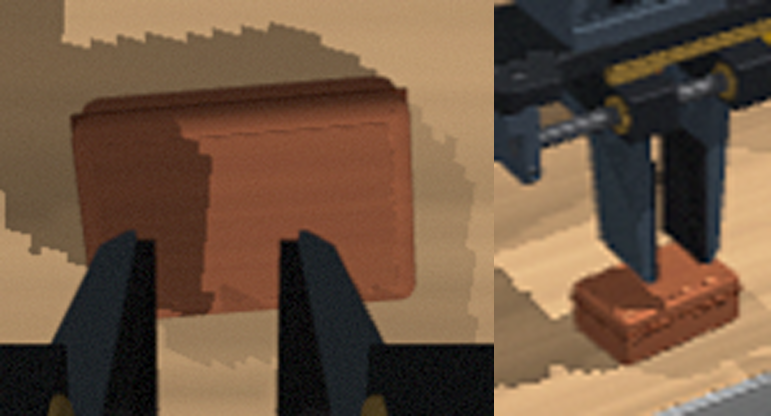

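The close-up shows the fingertips passing over the tin's lid, and the tin hasn't moved. The real tips are evidently around 20 mm higher than the stated geometry gives. I'll back off and find the true tip height by gently touching the shelf board.

```bash
python3 -m jog '0.04 0 -0.01 0 0 0; 0.08 0 -0.01 0 0 0; 0.12 0 -0.01 0 0 0; 0.15 0 -0.005 0 0 0; 0.15 0 0 0 0 0; 0.15 0 0.012 0 0 0; 0.15 0 0.02 0 0 0; 0.15 0 0.02 0 0 0; 0.15 0 0.02 0 0 0'; for i in 1; do python3 -m jog '0 0 0.004 0 0 0; 0 0 0.008 0 0 0; 0 0 0.01 0 0 0; 0 0 0.01 0 0 0'; done
```

```text
time_s: 7.53
ee_pos: [487.8, -171.5, 73.3]
ee_rot: [-179.9, -0.0, -175.6]
force: [0.7, -0.7, 0.6]
gripper_width: 20.1
time_s: 7.87
ee_pos: [487.8, -171.4, 67.9]
ee_rot: [-179.9, -0.0, -175.6]
force: [-0.4, -0.7, -0.9]
gripper_width: 20.1
```

```bash
python3 -m jog '0 0 0.006 0 0 0; 0 0 0.012 0 0 0; 0 0 0.012 0 0 0'; python3 -m jog '0 0 0.004 0 0 0; 0 0 0.008 0 0 0; 0 0 0.008 0 0 0';
```

```text
time_s: 8.12
ee_pos: [487.3, -171.2, 61.3]
ee_rot: [-180.0, -0.1, -175.6]
force: [0.1, -0.2, -0.3]
gripper_width: 20.0
time_s: 8.37
ee_pos: [487.0, -171.1, 56.8]
ee_rot: [-180.0, -0.2, -175.6]
force: [0.3, 0.2, 0.2]
gripper_width: 20.0
```

```bash
python3 -m jog '0 0 0.003 0 0 0; 0 0 0.006 0 0 0; 0 0 0.006 0 0 0'; python3 -c "
from h import *
save('wrist','w5');f=save('scene','s3')
cv2.imwrite('pics/s3c.png',cv2.resize(cv2.cvtColor(f,cv2.COLOR_RGB2BGR)[205:295,265:385],(800,600),interpolation=cv2.INTER_CUBIC))"
```

```text
time_s: 8.62
ee_pos: [486.8, -171.0, 53.5]
ee_rot: [-180.0, -0.2, -175.6]
force: [-0.5, -1.2, 0.3]
gripper_width: 20.1
```

View pics/s3c.png

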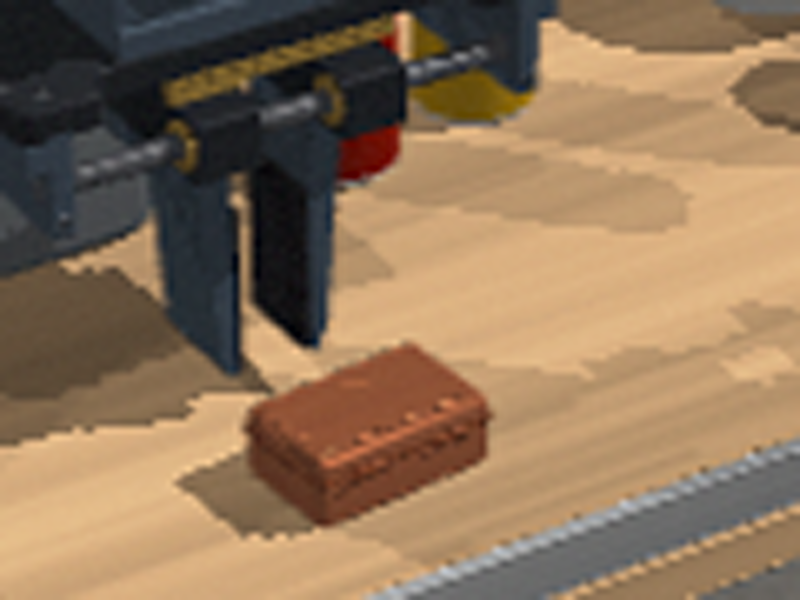

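```bash
python3 -m jog '0 0 0.002 0 0 0; 0 0 0.005 0 0 0; 0 0 0.005 0 0 0'; python3 -m jog '0 0 0.002 0 0 0; 0 0 0.005 0 0 0; 0 0 0.005 0 0 0'
```

```text
time_s: 8.97
ee_pos: [486.8, -171.0, 51.0]
ee_rot: [-180.0, -0.2, -175.6]
force: [0.1, -0.4, -0.8]
gripper_width: 19.7
time_s: 9.22
ee_pos: [486.6, -170.9, 48.2]
ee_rot: [180.0, -0.2, -175.6]
force: [0.2, -0.2, 0.1]
gripper_width: 19.7
```

```bash
python3 - <<'E'
from h import *
np.set_printoptions(precision=1,suppress=True)
for z in (50,60,70,80): print(z,ray("scene",[300.5,260.8],z),ray("scene",[265+315/6.67,205+348/6.67],z))
E
python3 -m jog '0 0 0.002 0 0 0; 0 0 0.004 0 0 0; 0 0 0.004 0 0 0'
```

```text
50 [ 485.5 -172.2   50. ] [ 484.5 -144.9   50. ]
60 [ 499.6 -178.5   60. ] [ 498.6 -151.6   60. ]
70 [ 513.6 -184.8   70. ] [ 512.6 -158.3   70. ]
80 [ 527.6 -191.1   80. ] [ 526.7 -165.    80. ]
time_s: 9.47
ee_pos: [486.4, -170.9, 46.0]
ee_rot: [180.0, -0.2, -175.6]
force: [-0.9, -0.2, -0.0]
gripper_width: 19.9
```

```bash
python3 -m jog '0 0 0.003 0 0 0; 0 0 0.006 0 0 0; 0 0 0.006 0 0 0'; python3 -m jog '0 0 0.002 0 0 0; 0 0 0.004 0 0 0; 0 0 0.004 0 0 0';python3 -c "
from h import *
f=save('scene','s4');a=cv2.cvtColor(f,cv2.COLOR_RGB2BGR)[205:295,265:385];w=cv2.imread('pics/w5.png')
cv2.imwrite('pics/s4c.png',np.hstack([cv2.resize(a,(480,360),interpolation=cv2.INTER_CUBIC),cv2.resize(w[200:400,230:400],(306,360))]))"
```

```text
time_s: 9.72
ee_pos: [486.2, -170.8, 42.7]
ee_rot: [180.0, -0.3, -175.6]
force: [0.4, 0.6, 0.6]
gripper_width: 20.6
time_s: 9.97
ee_pos: [486.0, -170.7, 40.5]
ee_rot: [180.0, -0.3, -175.6]
force: [-0.2, 0.8, 0.2]
gripper_width: 20.3
```

View pics/s4c.png

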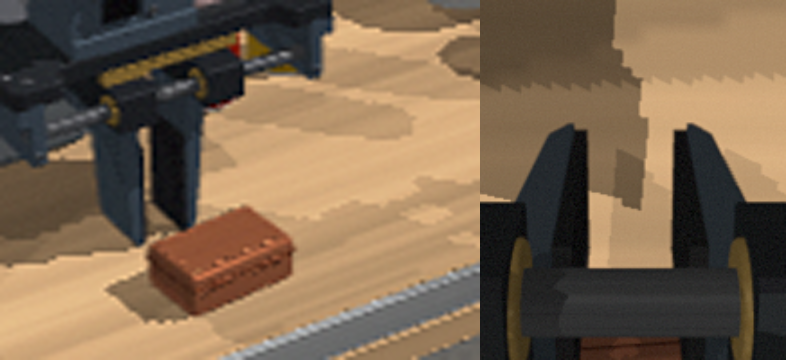

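```bash
python3 -m jog '0 0 0.003 0 0 0; 0 0 0.005 0 0 0; 0 0 0.005 0 0 0'; python3 -m jog '0 0 0.003 0 0 0; 0 0 0.005 0 0 0; 0 0 0.005 0 0 0'
```

```text
time_s: 10.27
ee_pos: [486.3, -170.9, 39.6]
ee_rot: [180.0, -0.2, -175.6]
force: [-2.6, 1.1, 11.2]
gripper_width: 20.1
time_s: 10.52
ee_pos: [486.4, -170.9, 39.5]
ee_rot: [-180.0, -0.2, -175.6]
force: [-5.1, 1.6, 19.4]
gripper_width: 20.0
```

Contact with the board (z=50) comes at a TCP reading of 39.6, so the tips sit about 10 mm above the reported TCP instead of 22 mm below it. I'll raise the tips to about 10.5 mm above the board, enough to clear the bead, and push.

```bash
python3 -m jog '0 0 -0.015 0 0 0; 0 0 -0.021 0 0 0; 0 0 -0.021 0 0 0; -0.012 0 -0.021 0 0 0; -0.024 0 -0.021 0 0 0; -0.036 0 -0.021 0 0 0; -0.048 0 -0.021 0 0 0; -0.060 0 -0.021 0 0 0; -0.070 0 -0.021 0 0 0; -0.080 0 -0.021 0 0 0; -0.090 0 -0.021 0 0 0; -0.100 0 -0.021 0 0 0; -0.110 0 -0.021 0 0 0; -0.120 0 -0.021 0 0 0; -0.128 0 -0.021 0 0 0; -0.134 0 -0.021 0 0 0; -0.140 0 -0.021 0 0 0; -0.140 0 -0.021 0 0 0'
python3 - <<'E'
from h import *
np.set_printoptions(precision=1,suppress=True)
f=save("wrist","w6")
for d in tip_of("tin","wrist")[:2]: print(d,ray("wrist",d["location"],50))
for d in tip_of("tin","scene")[:4]: print(d,ray("scene",d["location"],50))
g=save("scene","s5")
for d in tip_of("tin","scene")[:4]: print(d["location"],ray("scene",d["location"],50))
a=cv2.cvtColor(g,cv2.COLOR_RGB2BGR)[215:315,265:385]
cv2.imwrite("pics/s5c.png",np.hstack([cv2.resize(a,(480,400),interpolation=cv2.INTER_CUBIC),cv2.resize(cv2.cvtColor(f,cv2.COLOR_RGB2BGR)[200:440,230:420],(316,400))]))
E
```

```text
time_s: 12.02
ee_pos: [556.9, -165.5, 49.8]
ee_rot: [-180.0, -0.1, -175.5]
force: [0.7, 0.0, -0.7]
gripper_width: 20.0
{'location': [176.9, 309.6], 'confidence': 0.92} [ 527.2 -442.7   50. ]
{'location': [324.6, 270.6], 'confidence': 0.74} [ 540.6 -145.    50. ]
{'location': [118.2, 309.3], 'confidence': 0.74} [ 475.7 -540.1   50. ]
{'location': [157.5, 283.3], 'confidence': 0.63} [ 426.9 -454.2   50. ]
[332.2, 284.6] [ 590.2 -154.1   50. ]
[155.4, 284.8] [ 430.  -459.1   50. ]
[176.2, 313.7] [ 538.6 -447.1   50. ]
[118.6, 309.8] [ 477.6 -539.7   50. ]
```

View pics/s5c.png

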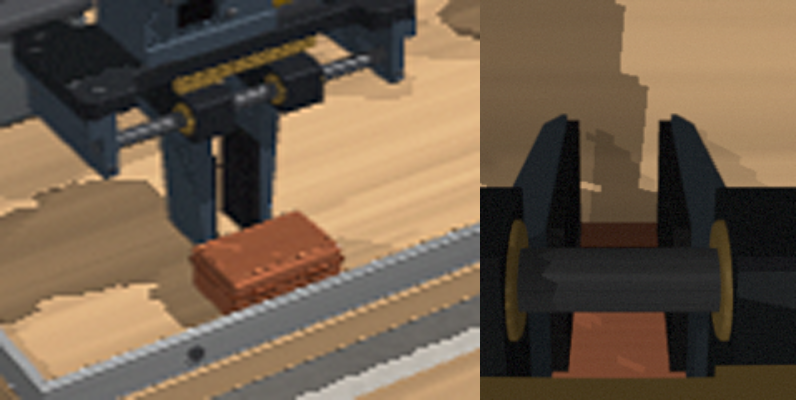

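The push works: the tin is at x≈590, about 18 mm short of the rail and still square to the hand. Now I'll feel my way to contact.

```bash
python3 -m jog '-0.008 0 0 0 0 0; -0.016 0 0 0 0 0; -0.022 0 0 0 0 0; -0.028 0 0 0 0 0; -0.028 0 0 0 0 0;-0.028 0 0 0 0 0';  python3 -m jog '-0.004 0 0 0 0 0; -0.006 0 0 0 0 0; -0.006 0 0 0 0 0; -0.006 0 0 0 0 0'; 
```

```text
time_s: 12.77
ee_pos: [569.2, -164.3, 49.5]
ee_rot: [180.0, -0.3, -175.6]
force: [-3.3, -0.4, 0.6]
gripper_width: 19.8
time_s: 13.1
ee_pos: [569.1, -164.1, 49.0]
ee_rot: [179.9, -0.7, -175.5]
force: [-9.3, -1.1, 4.0]
gripper_width: 20.0
```

```bash
python3 -m jog '-0.005 0.004 0 0 0 0; -0.005 0.012 0 0 0 0; -0.005 0.022 0 0 0 0; -0.005 0.032 0 0 0 0; -0.005 0.042 0 0 0 0; -0.005 0.052 0 0 0 0; -0.005 0.060 0 0 0 0; -0.005 0.060 0 0 0 0'
python3 - <<'E'
from h import *
g=save("scene","s6")
for d in tip_of("tin","scene")[:4]: print(d["location"],d["confidence"],ray("scene",d["location"],50))
E
```

```text
time_s: 13.77
ee_pos: [566.7, -133.4, 48.5]
ee_rot: [179.9, -1.0, -175.5]
force: [-6.6, -0.5, 2.1]
gripper_width: 19.9
[116.7, 311.9] 0.9 [ 482.38283857 -544.11180082   50.        ]
[176.2, 312.9] 0.83 [ 536.25857573 -446.50559068   50.        ]
[349.5, 284.8] 0.69 [ 606.41099732 -125.06571589   50.        ]
[153.1, 282.6] 0.67 [ 420.44465973 -461.40982347   50.        ]
```

The drag works: tin and hand moved 30 mm together, and the tin's x in the corner frame is about -19. Continuing, with a small height correction.

```bash
python3 -m jog '-0.005 0.008 -0.003 0 -0.004 0; -0.005 0.020 -0.004 0 -0.006 0; -0.005 0.034 -0.004 0 -0.006 0; -0.005 0.048 -0.004 0 -0.006 0; -0.005 0.062 -0.004 0 -0.006 0; -0.005 0.076 -0.004 0 -0.006 0; -0.005 0.090 -0.004 0 -0.006 0; -0.005 0.104 -0.004 0 -0.006 0; -0.005 0.118 -0.004 0 -0.006 0; -0.005 0.132 -0.004 0 -0.006 0; -0.005 0.146 -0.004 0 -0.006 0; -0.005 0.160 -0.004 0 -0.006 0; -0.005 0.170 -0.004 0 -0.006 0; -0.005 0.176 -0.004 0 -0.006 0; -0.005 0.180 -0.004 0 -0.006 0; -0.005 0.180 -0.004 0 -0.006 0'
python3 - <<'E'
from h import *
g=save("scene","s7")
for d in tip_of("tin","scene")[:4]: print(d["location"],d["confidence"],ray("scene",d["location"],50))
E
```

```text
time_s: 15.2
ee_pos: [560.0, -42.9, 49.9]
ee_rot: [179.8, -0.7, -175.5]
force: [-5.5, -0.1, -0.6]
gripper_width: 20.1
[177.4, 313.8] 0.96 [ 539.88039966 -445.25920453   50.        ]
[116.6, 312.1] 0.83 [ 482.90627099 -544.39339656   50.        ]
[155.9, 282.1] 0.82 [ 421.33759838 -456.04752341   50.        ]
[385.4, 269.0] 0.76 [592.62916121 -35.16828982  50.        ]
```

```bash
python3 -m jog '-0.005 0.008 -0.001 0 -0.004 0; -0.005 0.020 -0.001 0 -0.004 0; -0.005 0.034 -0.001 0 -0.004 0; -0.005 0.048 -0.001 0 -0.004 0; -0.005 0.062 -0.001 0 -0.004 0; -0.005 0.076 -0.001 0 -0.004 0; -0.005 0.090 -0.001 0 -0.004 0; -0.005 0.104 -0.001 0 -0.004 0; -0.005 0.118 -0.001 0 -0.004 0; -0.005 0.132 -0.001 0 -0.004 0; -0.005 0.146 -0.001 0 -0.004 0; -0.005 0.160 -0.001 0 -0.004 0; -0.005 0.174 -0.001 0 -0.004 0; -0.005 0.188 -0.001 0 -0.004 0; -0.005 0.200 -0.001 0 -0.004 0; -0.005 0.210 -0.001 0 -0.004 0; -0.005 0.216 -0.001 0 -0.004 0; -0.005 0.220 -0.001 0 -0.004 0; -0.005 0.220 -0.001 0 -0.004 0'
python3 - <<'E'
from h import *
g=save("scene","s8")
for d in tip_of("tin","scene")[:5]: print(d["location"],d["confidence"],ray("scene",d["location"],50))
print(ray("scene",tip_of("corner","scene")[0]["location"],50))
E
```

```text
time_s: 16.88
ee_pos: [551.7, 67.4, 50.0]
ee_rot: [179.7, -0.6, -175.5]
force: [-5.5, -0.7, -0.1]
gripper_width: 20.1
[114.1, 312.1] 0.91 [ 480.75323075 -548.56512372   50.        ]
[175.9, 316.0] 0.72 [ 544.93040082 -449.43720249   50.        ]
[429.0, 250.6] 0.68 [577.03404311  82.23162094  50.        ]
[155.1, 284.4] 0.56 [ 428.40435047 -459.3504391    50.        ]
[606.21362949 203.22311644  50.        ]
```

```bash
python3 -m jog '-0.005 0.008 -0.001 0 -0.004 0; -0.005 0.020 -0.001 0 -0.004 0; -0.005 0.034 -0.001 0 -0.004 0; -0.005 0.048 -0.001 0 -0.004 0; -0.005 0.062 -0.001 0 -0.004 0; -0.005 0.076 -0.001 0 -0.004 0; -0.005 0.090 -0.001 0 -0.004 0; -0.005 0.104 -0.001 0 -0.004 0; -0.005 0.118 -0.001 0 -0.004 0; -0.005 0.132 -0.001 0 -0.004 0; -0.005 0.146 -0.001 0 -0.004 0; -0.005 0.158 -0.001 0 -0.004 0; -0.005 0.168 -0.001 0 -0.004 0; -0.005 0.176 -0.001 0 -0.004 0; -0.005 0.180 -0.001 0 -0.004 0; -0.005 0.180 -0.001 0 -0.004 0'
python3 -m jog '-0.005 0.006 -0.001 0 0 0; -0.005 0.012 -0.001 0 0 0; -0.005 0.018 -0.001 0 0 0; -0.005 0.022 -0.001 0 0 0; -0.005 0.022 -0.001 0 0 0'
```

```text
time_s: 18.37
ee_pos: [545.0, 157.8, 50.0]
ee_rot: [179.7, -0.5, -175.6]
force: [-4.5, -0.6, -0.3]
gripper_width: 20.1
time_s: 18.78
ee_pos: [544.0, 169.1, 49.6]
ee_rot: [179.7, -0.8, -175.6]
force: [-6.2, -0.4, -0.3]
gripper_width: 20.0
```

```bash
for i in 1; do python3 -m jog '-0.005 0.006 -0.001 0 0 0; -0.005 0.010 -0.001 0 0 0; -0.005 0.010 -0.001 0 0 0; -0.005 0.010 -0.001 0 0 0'; done
python3 -m jog '-0.005 0.006 -0.001 0 0 0; -0.005 0.010 -0.001 0 0 0; -0.005 0.010 -0.001 0 0 0; -0.005 0.010 -0.001 0 0 0'
python3 -m jog '-0.005 0.004 -0.001 0 0 0; -0.005 0.008 -0.001 0 0 0; -0.005 0.008 -0.001 0 0 0'
```

```text
time_s: 19.12
ee_pos: [543.6, 174.3, 49.3]
ee_rot: [179.7, -1.2, -175.6]
force: [-5.9, 0.0, -0.3]
gripper_width: 20.1
time_s: 19.45
ee_pos: [543.0, 179.2, 48.9]
ee_rot: [179.7, -1.5, -175.6]
force: [-6.0, -1.8, -0.2]
gripper_width: 19.8
time_s: 19.7
ee_pos: [542.6, 183.0, 48.5]
ee_rot: [179.8, -1.8, -175.6]
force: [-5.7, -2.1, 0.9]
gripper_width: 19.9
```

```bash
python3 -m jog '-0.004 0.006 -0.004 0 -0.012 0; -0.004 0.008 -0.004 0 -0.015 0; -0.004 0.008 -0.004 0 -0.015 0; -0.004 0.008 -0.004 0 -0.015 0'
python3 - <<'E'
from h import *
g=save("scene","s9");t=save("top","t9");w=save("wrist","w9")
for cam in("scene","wrist"):
  for q in("tin","corner","bead"):
    for d in tip_of(q,cam)[:5]:
        p=ray(cam,d["location"],50)
        if p[1]>80: print(cam,q,d["location"],d["confidence"],p)
c=[(cv2.cvtColor(g,cv2.COLOR_RGB2BGR)[190:270,400:520]),cv2.cvtColor(w,cv2.COLOR_RGB2BGR)]
cv2.imwrite("pics/f.png",np.hstack([cv2.resize(c[0],(450,300),interpolation=cv2.INTER_CUBIC),cv2.resize(c[1],(350,300))]))
E
```

```text
time_s: 20.03
ee_pos: [542.8, 187.2, 50.0]
ee_rot: [179.8, -0.7, -175.6]
force: [-4.8, -0.4, -2.1]
gripper_width: 20.4
scene tin [471.2, 237.8] 0.94 [577.5005269 193.7113054  50.       ]
scene tin [484.0, 242.5] 0.7 [605.95770016 205.35890648  50.        ]
scene corner [484.8, 244.5] 0.78 [613.1668437  201.48048317  50.        ]
scene bead [440.5, 241.8] 0.6 [559.60058729 124.87458155  50.        ]
wrist bead [166.7, 302.6] 0.68 [553.30385139 118.08101247  50.        ]
```

View pics/f.png

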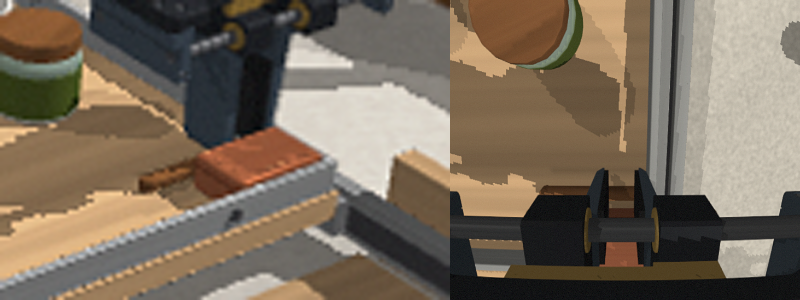

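The last view shows the tin behind the bead, along the far rail, with its left end at the side rail. The fingers slipped a little at the end. I'll give it one more nudge, then retreat and measure.

```bash
python3 -m jog '-0.006 0.004 0 0 0 0; -0.006 0.008 0 0 0 0; -0.006 0.008 0 0 0 0'; python3 -m jog '0.01 0 0 0 0 0; 0.03 0 0 0 0 0; 0.04 0 0 0 0 0; 0.04 0 -0.08 0 0 0; 0.04 0 -0.16 0 0 0; 0.04 0 -0.24 0 0 0; 0.04 0 -0.32 0 0 0; 0.04 0 -0.40 0 0 0; 0.04 -0.1 -0.4 0 0 0; 0.04 -0.2 -0.4 0 0 0; 0.04 -0.3 -0.4 0 0 0;  0.04 -0.4 -0.4 0 0 0; 0.04 -0.4 -0.4 0 0 0; 0.04 -0.4 -0.4 0 0 0'
python3 - <<'E'
from h import *
np.set_printoptions(precision=1,suppress=True)
for cam in("top","scene"):
    f=save(cam,cam+"E")
    for q in("tin","corner","bead","rail","herb_jar"):
      for d in tip_of(q,cam)[:5]:
        p=ray(cam,d["location"],50)
        if p[1]>-60: print(cam,q,d["location"],round(d["confidence"],2),p)
    h=cv2.cvtColor(f,cv2.COLOR_RGB2HSV)
    m=((h[...,0]<12)&(h[...,1]>130)&(h[...,2]>50)).astype(np.uint8)*255
    for c in cv2.findContours(m,cv2.RETR_EXTERNAL,cv2.CHAIN_APPROX_SIMPLE)[0]:
        if cv2.contourArea(c)>100:
            p=ray(cam,c[:,0].mean(0),74)
            if 100<p[1]<260 and p[0]>480:
                P=np.array([ray(cam,x,74)[:2] for x in c[:,0]],np.float32); print(cam,cv2.minAreaRect(P),P.min(0),P.max(0))
E
```

```text
time_s: 20.73
ee_pos: [542.6, 188.2, 49.3]
ee_rot: [-179.9, -1.1, -175.5]
force: [-7.3, -11.5, 3.5]
gripper_width: 20.2
time_s: 21.9
ee_pos: [542.8, -16.8, 250.6]
ee_rot: [-179.8, -0.9, -175.8]
force: [0.4, 0.1, 0.3]
gripper_width: 20.2
top tin [184.3, 207.1] 0.47 [592.6 172.   50. ]
top corner [168.5, 202.1] 0.96 [604.6 211.   50. ]
top bead [200.1, 271.8] 0.52 [438.2 127.9  50. ]
top herb_jar [200.9, 269.5] 0.43 [443.6 126.2  50. ]
top ((577.30712890625, 187.3219757080078), (40.673160552978516, 30.810274124145508), 2.51806378364563) [557.2 171.1] [597.7 202.5]
scene tin [468.7, 237.2] 0.64 [572.9 190.5  50. ]
scene tin [438.9, 240.8] 0.53 [554.6 124.3  50. ]
scene bead [438.3, 242.6] 0.87 [560.1 118.7  50. ]
scene rail [390.0, 277.5] 0.92 [622.1 -43.1  50. ]
scene herb_jar [408.4, 218.2] 0.86 [440.3 122.9  50. ]
scene ((585.3532104492188, 165.84521484375), (41.802146911621094, 84.12968444824219), 4.043966770172119) [562.5 125.1] [608.3 208.6]
```

```bash
python3 -m jog '-0.19 0.36 0 0 0 0; -0.19 0.36 0 0 0 0; -0.19 0.36 0 0 0 0; -0.19 0.36 0 0 0 0; -0.19 0.36 0 0 0 0; -0.19 0.36 0 0 0 0; -0.19 0.36 0 0 0 0; -0.19 0.36 0 0 0 0; -0.19 0.36 0 0 0 0'
cat > e.py <<'E'
from h import *
np.set_printoptions(precision=1,suppress=True)
f=save("wrist","wE");g=cv2.cvtColor(f,cv2.COLOR_RGB2GRAY)
for q in("tin","corner","bead"):
    for d in tip_of(q,"wrist")[:3]: print(q,np.array(d["location"]),round(d["confidence"],2),ray("wrist",d["location"],50))
h=cv2.cvtColor(f,cv2.COLOR_RGB2HSV)
m=((h[...,0]<12)&(h[...,1]>130)&(h[...,2]>50)).astype(np.uint8)*255
m=cv2.morphologyEx(m,cv2.MORPH_OPEN,np.ones((15,15)))
for c in cv2.findContours(m,cv2.RETR_EXTERNAL,cv2.CHAIN_APPROX_SIMPLE)[0]:
    if cv2.contourArea(c)<1500: continue
    x,y,w,hh=cv2.boundingRect(c);P=np.array([ray("wrist",p,74)[:2] for p in c[:,0]],np.float32)
    print((x,y,w,hh),cv2.minAreaRect(P),cv2.approxPolyDP(c,4,True)[:,0].tolist())
    print("right of tin",g[y+hh//2,x+w-10:x+w+40].tolist()); print("below tin",g[y+hh-10:y+hh+30,x+w//2].tolist())
E
python3 e.py
```

```text
time_s: 23.25
ee_pos: [622.2, 174.3, 248.1]
ee_rot: [-179.9, -1.1, -175.5]
force: [-0.2, 0.4, -0.6]
gripper_width: 20.3
tin [323.2 163.5] 0.63 [581.1 178.8  50. ]
corner [355.6 187.4] 0.97 [600.2 210.   50. ]
bead [256.2 126.2] 0.63 [553.5 118.   50. ]
(287, 144, 74, 47) ((582.1199951171875, 178.8033905029297), (38.34678268432617, 61.07710647583008), 4.567343235015869) [[288, 144], [289, 190], [359, 190], [359, 144]]
right of tin [88, 89, 89, 85, 92, 93, 92, 88, 86, 80, 101, 120, 119, 122, 118, 117, 100, 97, 106, 101, 102, 105, 106, 105, 110, 111, 80, 40, 25, 25, 42, 60, 93, 111, 103, 104, 116, 120, 122, 121, 121, 123, 122, 123, 133, 140, 142, 137, 136, 137]
below tin [85, 85, 83, 89, 84, 84, 84, 82, 85, 80, 70, 107, 125, 125, 121, 122, 116, 107, 112, 115, 120, 118, 121, 123, 118, 118, 118, 114, 115, 110, 112, 109, 111, 108, 110, 111, 112, 112, 115, 115]
```

The wrist close-up puts the tin at x≈-20, y≈-30 mm in the corner frame. It is parallel to the rail, and both edges meet the rails within about a pixel. The corner is still at x≈600, so the shelf has hardly moved. The hand is about 200 mm up and clear, so I'm handing in.

```bash
python3 -c "
from workcell import *
print(job_done())"
```

```text
the job is handed in; nothing more can be done
None
```

I handed the job in with the tin home in the corner pocket, but one early pass may have broken the "between the fingers" rule.

**What I did:** I pushed the copper tin square against the far rail and held it there for about 0.3 s at up to 9 N. I then dragged it left along the rail at about 5–7 N until it stopped in the corner, backed off and raised the hand.

**Last checks:**

| Check | Result |
|---|---|
| Tin centre in the corner frame (wrist camera) | about x -20, y -30 mm |
| Tin angle | about 4.6°, against 4.3–4.5° for the rail |
| Gap to each rail | about 1 pixel |
| Shelf (corner position) | same as at the start, within measuring error |
| Herb jar | moved by no more than about 1 cm, within measuring error |
| Time used | about 23 s of 67 s |

I did not measure the other things on the shelf again. The hand never came near them.

**What disagreed or went wrong:**
- **Fingertip height:** the tips touched the board at a reported TCP height of 39.6 mm. That puts them about 10 mm above the reported TCP, not 22 mm below it as stated.
- **First push:** because of this, my first push passed over the tin without touching it. Going by the reported pose, the grasp point was then about 31 mm above the tin's underside and inside its outline. The limit is 34 mm. If the reported pose is the true one, that breaks the rule; I had no way to check.
- **Final nudge:** the last sideways nudge briefly read about 11.5 N. I couldn't tell whether that was the tin or the finger against the side rail.
- **Other camera readings:** the top and scene cameras put the tin up to about 12 mm from the wrist camera's figure. I trusted the wrist close-up.

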